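Angle a ware board past the lamp post into the drying bay

TASK

Put the ware board with the two bone-dry pots away in the drying bay: push it across the table with your fingers, swinging one end and the other, to angle it past the lamp post, and finish with the whole board inside the bay, flat against the back rail along its length. The pots are far too brittle to handle, so do not lift or tip the board, and do not touch or topple the pots riding on it. Do not knock the lamp, and leave the mug, the bottle and the paddle where they are.

Things in the scene. Friction and masses are not known exactly. Their poses are not given: they have to be found in the camera images.
- ware_board: Loose brown wooden board lying flat on the table, 90 (x) x 300 (y, long axis) x 18 mm, square edges, 0.3 kg, 0.5 kg with its pots; 2 to 5 N slide it. Origin: centre of its underside; x across it, away from the robot, y to its left end, z up. Starts in front of the bay, roughly parallel to the rail, offset to the right: its left end is right of the lamp post.
- clay_box: Loose unfired pale clay box, open on top, 50 (x) x 60 (y) x 35 mm high, about 0.1 kg, standing free on the left half of the board, some 40 to 60 mm from the board's middle. Not to be touched. Origin: centre of its underside.
- clay_bowl: Loose unfired pale clay bowl, 60 mm across the rim, 32 mm high, about 0.07 kg, standing free on the right half of the board, some 40 to 60 mm from the board's middle. Not to be touched. Origin: centre of its underside.
- bay: Fixed plywood drying bay, no floor or roof, open to the robot: back rail 396 mm long, 18 thick, 55 high; at each end a cheek 18 thick, 45 high, running 65 mm from the rail towards the robot; 360 mm between cheeks. Origin: on the table, middle of the rail's robot-side face; x into the rail, away from the robot, y left along it. Cheek inner faces at y = +-180 mm.
- lamp: Fixed lamp: steel pillar (the post) 28 mm thick, 150 high, 36 thick above; from its top (180) an arm rises away from the robot and left to a shade 300 mm up. Origin: pillar axis at the table. It stands 141-147 mm in front of the rail's face, 100-120 left of the bay's middle. Pillar to right cheek is less than the board's length; behind it is some 130 mm up to the rail.
- mug: Loose white ceramic mug, 76 mm across, 85 mm high, handle to one side; stands beside the work, to be left alone. Origin: centre of its underside.
- bottle: Loose white plastic bottle, 60 mm across, 140 mm high; stands beside the work, to be left alone. Origin: centre of its underside.
- paddle: Loose flat wooden modelling paddle, 150 mm long, up to 26 mm wide, 9 mm thick, lying at the left near side; to be left alone. Origin: centre of its underside; x along it.

How it is judged (in metres and radians):
At the end, for the whole second after the job is handed in: The board lies flat on the table between the two cheeks, its far long edge against the back rail: at its middle within 8 mm of the rail, and within 0.05 rad of parallel to it; it is at rest, and both pots still stand upright on it (x of ware_board in the frame of bay between -0.053 and -0.035 m and y of ware_board in the frame of bay between -0.035 and 0.035 m and angle between the y axis of ware_board and the y axis of bay, either way round below 0.05 rad and height (world z) of ware_board below 0.005 m and angle between ware_board's own z axis and vertical below 0.05 rad and linear speed of ware_board below 0.01 m/s and z of clay_box in the frame of ware_board between 0.013 and 0.023 m and x of clay_box in the frame of ware_board between -0.03 and 0.03 m and y of clay_box in the frame of ware_board between -0.12 and 0.12 m and angle between each of clay_box, clay_bowl's own z axis and vertical below 0.1 rad and z of clay_bowl in the frame of ware_board between 0.013 and 0.023 m and x of clay_bowl in the frame of ware_board between -0.03 and 0.03 m and y of clay_bowl in the frame of ware_board between -0.12 and 0.12 m); the robot touches nothing.
It fails at once if the board is lifted or tipped: its centre 10 mm off the table, or tilted more than 0.1 rad (height (world z) of ware_board above 0.01 m or angle between ware_board's own z axis and vertical above 0.1 rad).
It fails at once if the robot touches a pot (more than 0.5 N) (contact force between any of the fingers, the arm and clay_box above 0.5 N or contact force between any of the fingers, the arm and clay_bowl above 0.5 N).
It fails at once if a pot tips more than 0.25 rad or leaves the board (angle between any of clay_box, clay_bowl's own z axis and vertical above 0.25 rad or height (world z) of any of clay_box, clay_bowl below 0.012 m or height (world z) of any of clay_box, clay_bowl above 0.035 m).
It fails at once if the lamp is knocked: more than 20 N from the robot or from the board (contact force between any of the fingers, the arm, ware_board and lamp above 20 N).
It fails at once if the mug, the bottle or the paddle is moved more than 15 mm (distance of any of mug, bottle, paddle from where it was at the start of the episode above 0.015 m).
It also fails if it takes over 72 s, if anything falls off the work surface, if the arm or the gripper's body presses on something with over 40 N, if the wrist force passes 120 N, or if a joint passes its speed limit or range.

ROBOT

A 7-joint arm with a two-finger parallel gripper is mounted at the origin on the work surface. World frame = base frame: x ahead of the robot, y to its left, z up, the work surface at z = 0. Lengths are in m, angles in degrees, forces in N, time in s.
With the tool pointing down it reaches from about 0.425 to 0.875 m from the base axis. Payload 8.4 kg.
Tool frame: the origin (TCP) lies at the very end of the fingers, on their centre line; the grasp point (between the pads) lies env.hold_point_z behind it (env.hold_point_z is the distance from the TCP to the grasp point, in m); z points along the fingers, y is the line along which they close (so a half turn about z gives the same grasp; the last joint's range is limited). The gripper opens to 87 mm and grips with 3 to 60 N. Pads are 19 mm wide; open, the fingers measure 117 mm over their backs; the gripper's body (75 mm by 190 mm) begins 51 mm behind the grasp point.
Start: joints at [-72.663, 19.091, 2.286, 83.961, -0.768, 76.965, -3.352], TCP at [0.254, 0.598, 0.223] pointing down, gripper open.
Joint ranges: [-147.57, 147.57], [-21.85, 119.76], [-74.77, 79.35], [14.55, 137.4], [-85.83, 265.84], [4.83, 119.75], [-152.11, 152.11]. Speed limits (degrees/s): [127.2, 127.2, 159.86, 159.86, 180, 180, 180].

INTERFACE

Orientations are given as a 3x3 rotation matrix whose columns are the frame's x, y, z axes.
In Python, from station import env gives the robot as it stands.
- The arm moves only by the shell command python3 -m crank 'ROWS' [OPENING] [FORCE]. ROWS is a JSON object of lists of equal length, an entry for each row: "dp": the shift along the tool's x, y, z in m, a list of three; "roll": the turn about the tool's z in rad. In form: {"dp": [[x, y, z], ...], "roll": [roll, ...]}. A call has 1 to 20 rows; each row is the pose to reach, as a shift and turn from the pose commanded when the call began, along the tool's axes at that moment; what a row does not reach only later rows make up. A row lasts 1/8 s, in which the tool goes at most 62.5 mm and 10.7 degrees, less where a joint would pass 70% of its speed; a pose out of reach is approached as far as the arm can. A call with a gripper value outside its range is refused whole. OPENING is the finger opening in m, from 0 to 0.087, set as the call begins (- or left out, the last holds). The fingers move at their own pace and stop on an object; FORCE is the grip in N (left out, the last holds). Time passes only in rows, so rows that repeat a pose let the fingers close. It gives the time, the measured TCP pose, the force, the opening and the grip force at its end, in the units of the state.
- env.sense(): the state, without advancing time (a new reading comes with each control period).
- env.read_camera(name): name is "scene" or "top"; returns a dict with "color" (384x512x3 uint8, blue, green, red), "camera_matrix" (3x3 intrinsics, pixels), "origin" and "attitude" of the camera in the world. Camera axes: x right, y down, z forward; pixel columns grow to the right and rows downward; lengths in m; the calibration is good to about 2 mm. A picture is of the moment at which its call begins. There is no depth.
- env.close_job(): hands the job in; it is judged then, once.
Trained networks look in the newest picture that a camera, given by its name, has taken for a name from the list of things; names that differ only in an ending like _2 or _b are one class to them, and where a whole thing is asked for, a point or a joint stands for the part that bears it (a point fixed in the world has none). Each returns a list of dicts, best first, with "confidence" (0 to 1); they miss things now and then, are a little off and sometimes report something else, mostly with a low value. They report only what shows in the picture. A call takes as long as a camera call.
- env.cut_out(camera, thing): "mask" (384x512 bool, what is visible of it).
- env.tip_of(camera, thing): "point" ([x, y, z] in m, in world coordinates, good to about 4 mm: a listed point, or the origin of a listed thing).
The state is a dict: "time_s": time; "joint_pos": joint angles; "qd": joint speeds; "joint_efforts": joint torques, N m; "ee_pos": TCP position; "orientation": TCP orientation; "force": force on the tool from outside, world axes, zero at the start; "ft_torque": the same for the moment, N m; "gripper_width": finger opening in m; "gripper_force": force on a finger pad.
Only numpy, scipy, OpenCV 4.12 (cv2) and the standard library are available. Lean on these libraries where they do the work, as an engineer would, in place of code of your own. Each camera call takes 0.05 s, during which the arm holds its last target. There are 200 camera calls.

## Working session

There is one attempt and no reset: what is moved stays moved. The work goes in short steps, Python scripts to look and compute and a shell command to move; the robot and the scene stay as the last step left them, time stands still between calls to the robot, and variables do not carry over. Pictures are saved under pics/ and viewed, at most 10 in all, crops included, and the job is handed in when it is done.

```bash
ls; mkdir -p pics
cat > h.py <<'E'
import numpy as np, cv2
from station import env
def pix2plane(c,uv,z):
    K=np.array(c["camera_matrix"]);R=np.array(c["attitude"]);o=np.array(c["origin"])
    uv=np.atleast_2d(uv);d=(R@np.linalg.inv(K)@np.c_[uv,np.ones(len(uv))].T).T
    return o+d*((z-o[2])/d[:,2])[:,None]
E
python3 - <<'E'
from h import *
np.set_printoptions(precision=4,suppress=True)
for n in("scene","top"):
    c=env.read_camera(n);cv2.imwrite(f"pics/{n}0.png",c["color"]);print(n,np.array(c["origin"]),np.array(c["attitude"]).tolist(),c["camera_matrix"])
    for t in("ware_board","clay_box","clay_bowl","bay","lamp","mug","bottle","paddle"):
        r=env.tip_of(n,t)
        print(t,[(np.round(x["point"],4).tolist(),round(x["confidence"],2)) for x in r[:2]])
        m=env.cut_out(n,t)
        if m and t in("ware_board","bay") and n=="top":
            mm=m[0]["mask"].astype(np.uint8)
            z=.018 if t=="ware_board" else .055
            cs=max(cv2.findContours(mm,0,2)[0],key=cv2.contourArea)
            p=pix2plane(c,cs[:,0,:].astype(float),z)[:,:2]
            q=cv2.minAreaRect((p*1000).astype(np.float32));print(q,cv2.boxPoints(q).tolist())
s=env.sense();print(s["ee_pos"],s["orientation"],s["time_s"],env.hold_point_z)
E
```

```text
pics
scene [ 0.8095 -0.5495  0.5799] [[0.8856979545176764, 0.3169055233203532, -0.339278679925894], [0.46394389229473565, -0.5771188936037595, 0.672078750927288], [0.01718133189292554, -0.7526650463085328, -0.6581794055572988]] [[353.0341   0.     253.9486]
 [  0.     353.0341 188.9326]
 [  0.       0.       1.    ]]
ware_board [([0.4938, -0.0751, 0.0037], 0.79)]
clay_box []
clay_bowl [([0.4857, -0.1235, 0.0167], 0.82), ([0.4701, 0.3589, 0.0029], 0.51)]
bay [([0.6701, 0.0548, -0.0008], 0.92), ([0.4951, -0.0752, 0.0028], 0.39)]
lamp [([0.5474, 0.1909, -0.001], 0.8)]
mug [([0.6296, -0.3927, 0.0013], 0.85)]
bottle []
paddle [([0.3802, 0.2477, 0.0014], 0.53)]
top [0.302  0.0031 1.3827] [[0.0049906525014741165, -0.9869342030180452, 0.16104649111590597], [-0.9999397490611391, -0.006499878018931736, -0.008845893583166169], [0.00977709748111492, -0.16099264113267742, -0.986907177938214]] [[458.8395   0.     255.8065]
 [  0.     458.8395 191.2619]
 [  0.       0.       1.    ]]
ware_board [([0.4874, -0.0716, 0.0037], 0.63)]
((488.3651428222656, -72.71151733398438), (303.3580627441406, 95.4053
[... 225 characters left out ...]
157], 0.68), ([0.551, 0.1884, -0.0005], 0.29)]
clay_bowl [([0.4858, -0.124, 0.0189], 0.71)]
bay [([0.675, 0.0482, -0.0012], 0.9)]
((648.8477172851562, 55.98785400390625), (395.46240234375, 91.3433837890625), 79.79224395751953) [[568.857421875, -130.51974487304688], [658.7550048828125, -146.70742797851562], [728.8380126953125, 242.49545288085938], [638.9404296875, 258.6831359863281]]
lamp [([0.5498, 0.1912, 0.0062], 0.83)]
mug [([0.6284, -0.3957, 0.0034], 0.66), ([0.5465, 0.1905, 0.0005], 0.45)]
bottle [([0.4707, 0.3568, -0.0036], 0.66)]
paddle [([0.3826, 0.2493, 0.0005], 0.56)]
[0.2542 0.5982 0.2225] [[-0.9204  0.3911 -0.    ]
 [ 0.3911  0.9204 -0.    ]
 [ 0.     -0.     -1.    ]] 1.7 0.0187
```

View pics/top0.png

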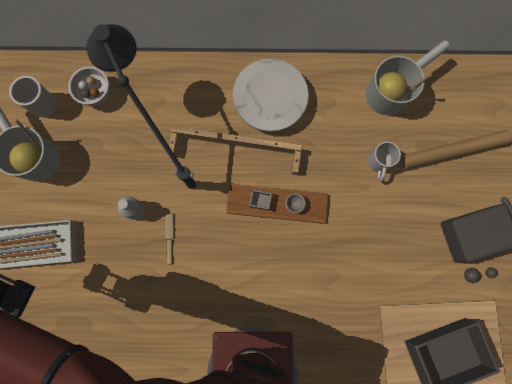

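View pics/scene0.png

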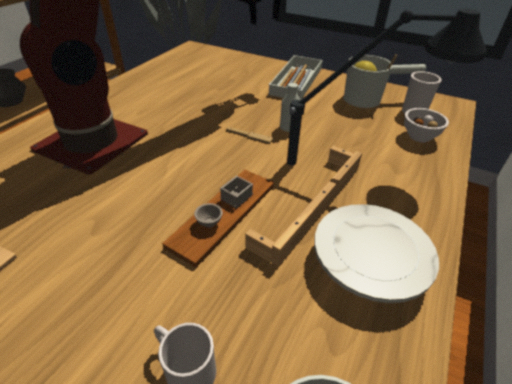

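Both views agree. In the top view the board runs from (228,185) to (328,222), the rail from (172,130) to (302,150), and the post foot is at (190,184). In the bay frame the board is at about (-0.16, -0.154) with its left end about 4° too near, and the post is at (-0.147, +0.116).

Plan:
1. Swing the left end away until the board is about 15° past parallel.
2. Slide it left along its own axis, behind the post.
3. Swing the right end in.

```bash
cat >> h.py <<'E'
np.set_printoptions(precision=4,suppress=True)
O=np.array([.674,.050]);A=np.radians(-10.2);BX=np.array([np.cos(A),np.sin(A)]);BY=np.array([-np.sin(A),np.cos(A)])
def bay2w(x,y): return O+x*BX+y*BY
def w2bay(p): d=np.asarray(p)[:2]-O; return np.array([d@BX,d@BY])
def dp(*W):
    s=env.sense();R=np.array(s["orientation"]);p=np.array(s["ee_pos"])
    for w in W: print("w",np.array(w),"dp",R.T@(np.array(w)-p))
    print("tool-y yaw from +y",np.degrees(np.arctan2(-R[0,1],R[1,1])),"t",s["time_s"],"p",p,"F",np.array(s["force"]))
def board(show=None):
    c=env.read_camera("top")
    if show: cv2.imwrite(f"pics/{show}.png",c["color"])
    r=env.cut_out("top","ware_board")
    for x in r[:1]:
        cs=max(cv2.findContours(x["mask"].astype(np.uint8),0,2)[0],key=cv2.contourArea)
        p=pix2plane(c,cs[:,0,:].astype(float),.018)[:,:2]
        (cx,cy),wh,a=cv2.minAreaRect((p*1000).astype(np.float32))
        q=cv2.boxPoints(((cx,cy),wh,a))/1000
        e=max((q[1]-q[0],q[2]-q[1]),key=np.linalg.norm); e=e*np.sign(e[1])
        print("mask conf",x["confidence"],"size",wh,"bay",w2bay([cx/1000+.0015,cy/1000]),"world",cx/1000,cy/1000,"yaw",np.degrees(np.arctan2(-e[0],e[1])),"rel bay",np.degrees(np.arctan2(-e[0],e[1])-A))
    for t in ("ware_board","clay_box","clay_bowl"):
        for x in env.tip_of("top",t)[:1]: print(t,np.array(x["point"]),"bay",w2bay(x["point"]),x["confidence"])
E
python3 -c "
from h import *
dp([.40,.25,.223],[.428,.012,.12],[.428,.012,.006])"
```

```text
w [0.4   0.25  0.223] dp [-0.2704 -0.2635 -0.0005]
w [0.428 0.012 0.12 ] dp [-0.3892 -0.4715  0.1026]
w [0.428 0.012 0.006] dp [-0.3892 -0.4715  0.2166]
tool-y yaw from +y -23.02237976336846 t 1.7 p [0.2542 0.5982 0.2225] F [-0.7575 -0.8321 -0.3762]
```

```bash
python3 -m crank '{"dp":[[-0.03,-0.03,0],[-0.07,-0.07,0],[-0.11,-0.11,0],[-0.15,-0.15,0],[-0.19,-0.19,0],[-0.23,-0.225,0],[-0.27,-0.263,0],[-0.295,-0.305,0],[-0.32,-0.345,0.02],[-0.34,-0.385,0.05],[-0.365,-0.425,0.08],[-0.385,-0.46,0.1],[-0.389,-0.471,0.11],[-0.389,-0.471,0.11]],"roll":[0,0,0,0,0,0,0,0,0,0,0,0,0,0]}' 0.0 20
python3 -c "
from h import *
board('a1')
dp([.428,.012,.006])"
```

```text
time_s: 3.45
ee_pos: [0.4277, 0.0125, 0.1123]
orientation: [[-0.92, 0.392, -0.001], [0.392, 0.92, -0.0], [0.001, -0.0, -1.0]]
force: [-1.2, 0.5, 0.0]
gripper_width: 0.0009
gripper_force: 0.0
mask conf 0.58 size (169.86790466308594, 94.09915924072266) bay [-0.1526 -0.2192] world 0.4834783630371094 -0.13867413330078124 yaw -5.3888273 rel bay 4.811172417043523
clay_bowl [ 0.4851 -0.1228  0.0187] bay [-0.1553 -0.2035] 0.58
w [0.428 0.012 0.006] dp [-0.0002 -0.0019  0.1072]
tool-y yaw from +y -22.91365458999851 t 3.7 p [0.4285 0.0138 0.1132] F [-0.374   0.3795 -0.0753]
```

```bash
python3 -m crank '{"dp":[[0,0,0.04],[0,0,0.08],[0,0,0.1],[0,0,0.107],[-0.005,0.001,0.107],[-0.01,0.001,0.107],[-0.015,0.002,0.107],[-0.02,0.003,0.107],[-0.025,0.003,0.107],[-0.03,0.004,0.107],[-0.035,0.005,0.107],[-0.04,0.005,0.107],[-0.045,0.006,0.107],[-0.05,0.007,0.107],[-0.055,0.007,0.107],[-0.06,0.008,0.107],[-0.06,0.008,0.107]],"roll":[0,0,0,0,0,0,0,0,0,0,0,0,0,0,0,0,0]}'
python3 -c "
from h import *
board()
c=env.read_camera('scene');cv2.imwrite('pics/s2.png',c['color'])
dp([.428,.012,.006])"
```

```text
time_s: 5.82
ee_pos: [0.4871, -0.004, 0.0056]
orientation: [[-0.92, 0.391, 0.001], [0.391, 0.92, -0.001], [-0.001, -0.0, -1.0]]
force: [-0.8, 0.1, -0.5]
gripper_width: 0.0008
gripper_force: 0.0
mask conf 0.6 size (173.66448974609375, 95.48081970214844) bay [-0.1372 -0.2278] world 0.49716610717773435 -0.14996128845214843 yaw -18.24091 rel bay -8.040909810658446
ware_board [ 0.5149 -0.0898  0.0002] bay [-0.1318 -0.1658] 0.93
clay_bowl [ 0.5038 -0.1379  0.0188] bay [-0.1342 -0.2151] 0.5
w [0.428 0.012 0.006] dp [ 0.0599 -0.0085 -0.0004]
tool-y yaw from +y -23.027077029214183 t 6.125 p [ 0.4865 -0.0036  0.0056] F [-0.5622 -0.8515 -0.4704]
```

View pics/s2.png

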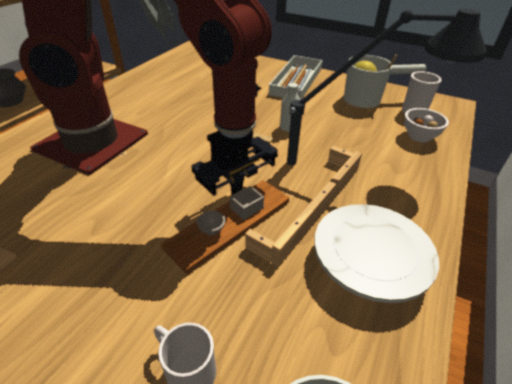

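```bash
python3 -m crank '{"dp":[[-0.004,0.001,0],[-0.008,0.001,0],[-0.011,0.001,0],[-0.011,0.001,0],[0.02,0.0,0],[0.04,0,-0.02],[0.045,-0.03,-0.08],[0.045,-0.09,-0.11],[0.045,-0.15,-0.11],[0.045,-0.21,-0.11],[0.045,-0.27,-0.11],[0.045,-0.32,-0.11],[0.045,-0.32,-0.11]],"roll":[0,0,0,0,0,0,0,0,0,0,0,0,0]}'
python3 -c "
from h import *
board('a3')
print(env.sense()['joint_pos'])
dp([.428,.012,.006])"
```

```text
time_s: 7.75
ee_pos: [0.3182, -0.2839, 0.1159]
orientation: [[-0.918, 0.397, 0.001], [0.397, 0.918, -0.001], [-0.002, -0.0, -1.0]]
force: [0.1, 0.1, 0.5]
gripper_width: 0.0008
gripper_force: 0.0
mask conf 0.97 size (300.6434631347656, 96.41398620605469) bay [-0.1229 -0.1681] world 0.5217965698242187 -0.09367453002929688 yaw -20.395195 rel bay -10.195195871110073
ware_board [ 0.5222 -0.0926  0.0033] bay [-0.1241 -0.1672] 0.72
clay_box [ 0.5418 -0.046   0.0175] bay [-0.1131 -0.1179] 0.93
[-25.6812  -9.1465  58.1184 123.3365   8.8121  61.8066  95.0006]
w [0.428 0.012 0.006] dp [0.0144 0.3105 0.1095]
tool-y yaw from +y -22.91813283731391 t 8.0 p [ 0.3203 -0.2796  0.1155] F [ 0.0852  1.0897 -0.1707]
```

```bash
python3 -m crank '{"dp":[[-0.03,0.02,0],[-0.06,0.04,0],[-0.09,0.06,0],[-0.11,0.07,0],[-0.12,0.08,0],[-0.12,0.08,0],[-0.12,0.08,0],[-0.12,0.08,0],[-0.12,0.08,0],[-0.12,0.08,0],[-0.12,0.08,0]],"roll":[0.17,0.34,0.51,0.68,0.85,1.02,1.19,1.36,1.525,1.525,1.525]}' 0.04 20
python3 -c "
from h import *
print(env.sense()['joint_pos'])
dp([.4627,-.2537,.006])"
```

```text
time_s: 9.38
ee_pos: [0.4617, -0.2531, 0.1153]
orientation: [[0.344, 0.939, -0.0], [0.939, -0.344, 0.0], [-0.0, -0.0, -1.0]]
force: [0.3, 0.0, -0.3]
gripper_width: 0.04
gripper_force: 0.0
[-34.8539  20.383   70.2672 110.9649 -21.4587  63.5863  24.0069]
w [ 0.4627 -0.2537  0.006 ] dp [-0.0002  0.0012  0.1093]
tool-y yaw from +y -110.12666373908309 t 9.375 p [ 0.4617 -0.2531  0.1153] F [ 0.3413  0.0237 -0.3064]
```

```bash
python3 -m crank '{"dp":[[0,0.001,0.05],[0,0.001,0.09],[0,0.001,0.109],[0,0.001,0.109],[0.005,0.001,0.109],[0.01,0.001,0.109],[0.014,0.001,0.109],[0.019,0.001,0.109],[0.025,0.001,0.109],[0.031,0.001,0.109],[0.037,0.001,0.109],[0.043,0.001,0.109],[0.049,0.001,0.109],[0.055,0.001,0.109],[0.061,0.001,0.109],[0.067,0.001,0.109],[0.073,0.001,0.109],[0.079,0.001,0.109],[0.085,0.001,0.109],[0.085,0.001,0.109]],"roll":[0,0,0,0,0,0,0,0,0,0,0,0,0,0,0,0,0,0,0,0]}'
python3 -c "
from h import *
board('a4')
dp([.4627,-.2537,.006])"
```

```text
time_s: 11.88
ee_pos: [0.4925, -0.1742, 0.007]
orientation: [[0.348, 0.938, 0.001], [0.938, -0.348, -0.0], [-0.0, 0.001, -1.0]]
force: [0.0, -1.5, 1.4]
gripper_width: 0.0401
gripper_force: 0.8
mask conf 0.96 size (253.84317016601562, 92.51079559326172) bay [-0.1069 -0.0709] world 0.5547564086914063 -0.0008653106689453125 yaw -20.248865 rel bay -10.04886589833172
ware_board [ 0.5453 -0.022   0.0005] bay [-0.1139 -0.0937] 0.66
clay_box [0.568  0.0254 0.0168] bay [-0.1   -0.043] 0.79
clay_bowl [ 0.532  -0.0731  0.0168] bay [-0.118  -0.1463] 0.73
w [ 0.4627 -0.2537  0.006 ] dp [-0.0848  0.0003  0.0005]
tool-y yaw from +y -110.38498061495198 t 12.125 p [ 0.492  -0.1741  0.0065] F [0.1935 0.3279 0.0022]
```

View pics/a4.png

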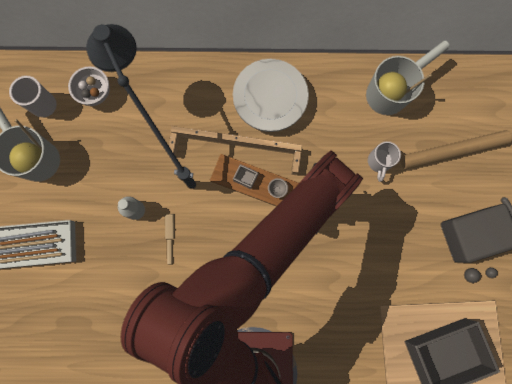

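The left end, at (215,168), lines up with the gap behind the post at (190,184). The pots are upright, so I continue along the same line.

```bash
python3 -m crank '{"dp":[[0.004,0,0],[0.01,0,0],[0.016,0,0],[0.022,0,0],[0.028,0,0],[0.034,0,0],[0.04,0,0],[0.046,0,0],[0.052,0,0],[0.058,0,0],[0.064,0,0],[0.07,0,0],[0.076,0,0],[0.082,0,0],[0.088,0,0],[0.094,0,0],[0.1,0,0],[0.1,0,0]],"roll":[0,0,0,0,0,0,0,0,0,0,0,0,0,0,0,0,0,0]}'
python3 -c "
from h import *
board('a5')
dp([.4627,-.2537,.006])"
```

```text
time_s: 14.38
ee_pos: [0.5273, -0.0799, 0.0066]
orientation: [[0.348, 0.938, 0.0], [0.938, -0.348, 0.0], [0.0, 0.0, -1.0]]
force: [-0.4, -0.4, -0.5]
gripper_width: 0.0397
gripper_force: 0.0
mask conf 0.64 size (226.30377197265625, 94.08322143554688) bay [-0.0866  0.0421] world 0.5947326049804688 0.10674349975585938 yaw -20.580622 rel bay -10.38062355424487
ware_board [0.579  0.074  0.0017] bay [-0.0977  0.0068] 0.96
clay_box [0.6022 0.1212 0.017 ] bay [-0.0833  0.0574] 0.71
clay_bowl [0.5669 0.0233 0.0174] bay [-0.1007 -0.0452] 0.69
w [ 0.4627 -0.2537  0.006 ] dp [-0.1846  0.      0.0006]
tool-y yaw from +y -110.40835265446636 t 14.625 p [ 0.527  -0.0807  0.0067] F [-0.2241  0.0559 -0.081 ]
```

View pics/a5.png

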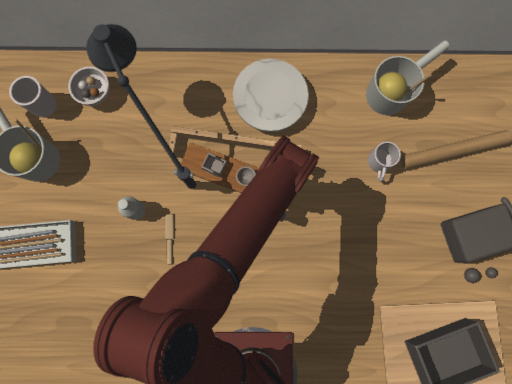

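The board is behind the post with its left end inside the bay at (185,165), and the pots are standing. Next I put the open fingers parallel to the rail on the right half of the near edge. One straight push should then swing the right end in and seat the board.

```bash
python3 -c "
from h import *
w=bay2w(-.19,-.04)
dp([*w,.11],[*w,.006])"
```

```text
w [0.4799 0.0443 0.11  ] dp [ 0.1007 -0.0877 -0.1033]
w [0.4799 0.0443 0.006 ] dp [ 0.1007 -0.0877  0.0007]
tool-y yaw from +y -110.40835265446636 t 14.625 p [ 0.527  -0.0807  0.0067] F [-0.2241  0.0559 -0.081 ]
```

```bash
python3 -m crank '{"dp":[[-0.01,0,0],[-0.02,0,0],[-0.02,0,-0.05],[-0.02,-0.01,-0.1],[0.01,-0.05,-0.103],[0.05,-0.08,-0.103],[0.08,-0.088,-0.103],[0.101,-0.088,-0.103],[0.101,-0.088,-0.103],[0.101,-0.088,-0.103],[0.101,-0.088,-0.103],[0.101,-0.088,-0.103],[0.101,-0.088,-0.103],[0.101,-0.088,-0.103],[0.101,-0.088,-0.103]],"roll":[0,0,0,-0.17,-0.35,-0.52,-0.7,-0.87,-1.05,-1.22,-1.4,-1.57,-1.749,-1.749,-1.749]}'
python3 -c "
from h import *
board('a6')
w=bay2w(-.19,-.04);w2=bay2w(-.17,-.04);dp([*w,.006],[*w2,.006])"
```

```text
time_s: 16.5
ee_pos: [0.4796, 0.0441, 0.1095]
orientation: [[-0.983, 0.182, -0.0], [0.182, 0.983, 0.0], [0.0, 0.0, -1.0]]
force: [-0.3, 0.1, -0.3]
gripper_width: 0.0403
gripper_force: 0.0
mask conf 0.57 size (83.68952178955078, 92.55866241455078) bay [-0.0749  0.1145] world 0.6190552978515625 0.1759847869873047 yaw 70.00378 rel bay 80.20378359599793
ware_board [ 0.6292 -0.3916  0.0038] bay [ 0.0341 -0.4426] 0.41
clay_box [0.6014 0.1211 0.0218] bay [-0.084   0.0571] 0.51
w [0.4799 0.0443 0.006 ] dp [-0.0003 -0.0003  0.1035]
w [0.4996 0.0407 0.006 ] dp [-0.0203 -0.0003  0.1035]
tool-y yaw from +y -10.250945945196825 t 16.75 p [0.4796 0.0446 0.1095] F [ 0.2782 -0.0423 -0.4578]
```

```bash
python3 -m crank '{"dp":[[0,0,0.02],[0,0,0.06],[0,0,0.095],[0,0,0.103],[-0.005,0,0.103],[-0.01,0,0.103],[-0.015,0,0.103],[-0.02,0,0.103],[-0.024,0,0.103],[-0.028,0,0.103],[-0.032,0,0.103],[-0.036,0,0.103],[-0.04,0,0.103],[-0.044,0,0.103],[-0.048,0,0.103],[-0.052,0,0.103],[-0.056,0,0.103],[-0.06,0,0.103],[-0.063,0,0.103],[-0.063,0,0.103]],"roll":[0,0,0,0,0,0,0,0,0,0,0,0,0,0,0,0,0,0,0,0]}' 0.087
python3 -c "
from h import *
board('a7')
c=env.read_camera('scene');cv2.imwrite('pics/s7.png',cv2.resize(c['color'][90:300,130:410],None,fx=2.8,fy=2.8))
for t in ('ware_board','clay_box','clay_bowl'):
  for x in env.tip_of('scene',t)[:1]: print(t,w2bay(x['point']),x['point'],x['confidence'])
dp([.5,0,.006]);print(w2bay(env.sense()['ee_pos']))"
```

```text
time_s: 19.25
ee_pos: [0.542, 0.0335, 0.0066]
orientation: [[-0.984, 0.177, 0.0], [0.177, 0.984, -0.0], [-0.0, -0.0, -1.0]]
force: [-1.7, -0.0, -1.1]
gripper_width: 0.087
gripper_force: 0.2
mask conf 0.71 size (99.04232788085938, 92.87013244628906) bay [-0.0722  0.1156] world 0.6219192504882812 0.17653654479980468 yaw -12.42359 rel bay -2.223590737008042
clay_box [0.6149 0.1275 0.0152] bay [-0.0719  0.0658] 0.59
ware_board [-0.0667  0.0096] [0.6101, 0.0713, 0.0055] 0.94
clay_box [-0.0707  0.0671] [0.6163, 0.1286, 0.0158] 0.87
clay_bowl [-0.0744 -0.0371] [0.5942, 0.0267, 0.0144] 0.61
w [0.5   0.    0.006] dp [ 0.0351 -0.0404  0.0006]
tool-y yaw from +y -10.182532048056354 t 19.7 p [0.5417 0.0336 0.0066] F [-0.4927 -0.2769 -0.246 ]
[-0.1273 -0.0396]
```

View pics/s7.png

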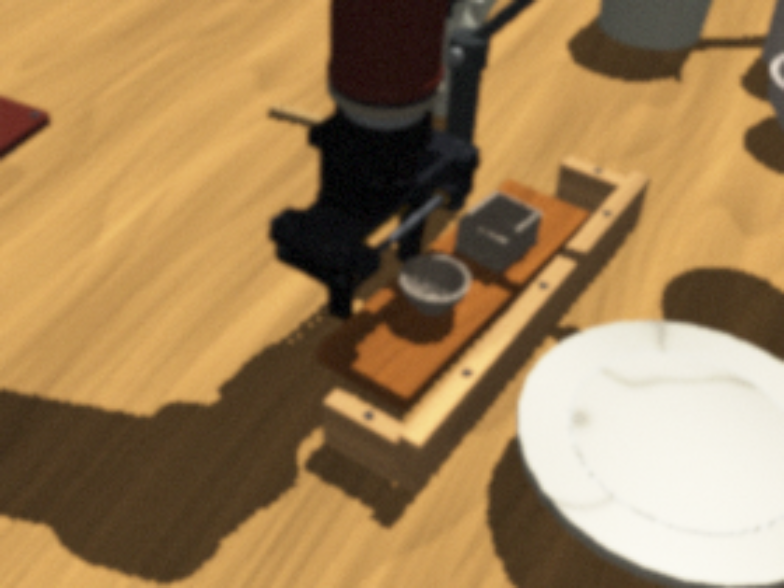

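The board is between the cheeks and almost parallel, the pots are standing, and the right end is clear of the right cheek. About 28 mm is left to push.

```bash
python3 -m crank '{"dp":[[-0.003,0,0],[-0.006,0,0],[-0.009,0,0],[-0.012,0,0],[-0.015,0,0],[-0.018,0,0],[-0.02,0,0],[-0.022,0,0],[-0.022,0,0]],"roll":[0,0,0,0,0,0,0,0,0]}'
python3 -c "
from h import *
board('a8')
for t in ('ware_board','clay_box','clay_bowl','bay'):
  c=env.read_camera('scene') if t=='ware_board' else c
  for x in env.tip_of('scene',t)[:1]: print(t,w2bay(x['point']),x['point'],x['confidence'])
cv2.imwrite('pics/s8.png',cv2.resize(c['color'][130:280,220:380],None,fx=4,fy=4,interpolation=2))
dp([.5,0,.006]);print(w2bay(env.sense()['ee_pos']))"
```

```text
time_s: 20.82
ee_pos: [0.5627, 0.0294, 0.0064]
orientation: [[-0.984, 0.177, -0.002], [0.177, 0.984, -0.0], [0.002, -0.0, -1.0]]
force: [-7.3, 0.8, 4.5]
gripper_width: 0.0871
gripper_force: 2.9
mask conf 0.78 size (94.19611358642578, 90.07574462890625) bay [-0.0529  0.1164] world 0.6410406494140625 0.17388894653320314 yaw -10.799676 rel bay -0.5996765495707214
clay_box [0.6344 0.1251 0.0176] bay [-0.0523  0.0669] 0.74
ware_board [-0.0455  0.0123] [0.6314, 0.0702, 0.0002] 0.66
clay_box [-0.0494  0.0681] [0.6374, 0.1258, 0.019] 0.76
clay_bowl [-0.0507 -0.0368] [0.6176, 0.0228, 0.0142] 0.83
bay [-0.0031  0.0088] [0.6725, 0.0592, -0.0007] 0.61
w [0.5   0.    0.006] dp [ 0.0565 -0.0401  0.0005]
tool-y yaw from +y -10.184295140983489 t 21.325 p [0.5627 0.0295 0.0064] F [-6.4058  0.1053  4.1378]
[-0.1059 -0.0399]
```

View pics/s8.png

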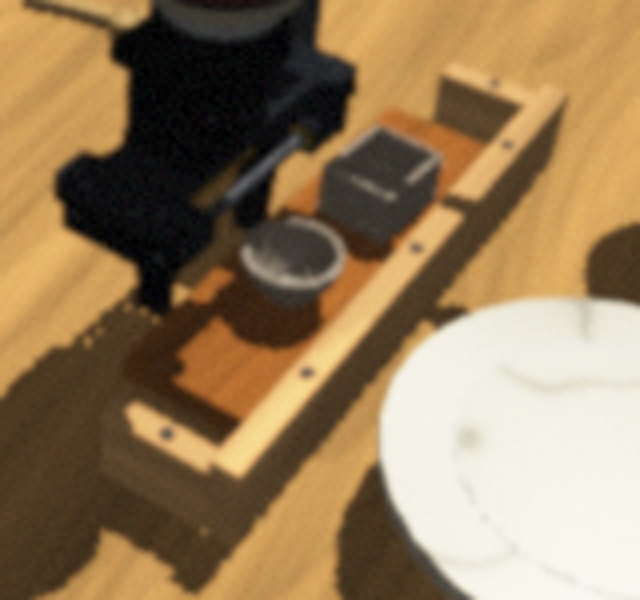

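```bash
python3 -m crank '{"dp":[[-0.001,0,0],[-0.002,0,0],[-0.002,0,0],[-0.002,0,0]],"roll":[0,0,0,0]}'; python3 -c "
from h import *
s=env.sense();print(w2bay(s['ee_pos']),s['force'],s['ft_torque'])"
```

```text
time_s: 21.82
ee_pos: [0.5643, 0.0288, 0.0063]
orientation: [[-0.984, 0.177, -0.002], [0.177, 0.984, -0.0], [0.002, -0.001, -1.0]]
force: [-7.1, -0.7, 5.0]
gripper_width: 0.087
gripper_force: 3.5
[-0.1043 -0.0403] [-7.0961 -0.7001  5.0146] [0.1384 1.5598 0.3223]
```

```bash
python3 -m crank '{"dp":[[-0.001,0,0],[-0.002,0,0],[-0.003,0,0],[-0.003,0,0],[-0.003,0,0]],"roll":[0,0,0,0,0]}'; python3 -c "
from h import *
s=env.sense();print(w2bay(s['ee_pos']),s['force'],s['ft_torque'])
board('a9')
c=env.read_camera('scene')
for t in ('ware_board','clay_box','clay_bowl','bay'):
  for x in env.tip_of('scene',t)[:1]: print(t,w2bay(x['point']),x['point'],x['confidence'])"
```

```text
time_s: 22.45
ee_pos: [0.5657, 0.0284, 0.0061]
orientation: [[-0.984, 0.177, -0.005], [0.177, 0.984, 0.0], [0.005, -0.001, -1.0]]
force: [-13.2, 0.4, 10.1]
gripper_width: 0.0869
gripper_force: 6.7
[-0.1028 -0.0404] [-13.1763   0.4306  10.1189] [0.3493 2.8574 0.582 ]
mask conf 0.84 size (97.015625, 95.4640121459961) bay [-0.054   0.1167] world 0.64004736328125 0.17437908935546875 yaw -9.302969 rel bay 0.897030487216989
clay_box [0.6359 0.123  0.0191] bay [-0.0504  0.0651] 0.73
ware_board [-0.0444  0.0114] [0.6323, 0.0691, 0.0024] 0.75
clay_box [-0.0524  0.0698] [0.6348, 0.128, 0.0173] 0.86
clay_bowl [-0.049  -0.0397] [0.6187, 0.0196, 0.0156] 0.64
bay [-0.0026  0.0055] [0.6724, 0.0559, -0.0024] 0.7
```

The force jumped while the fingers barely moved, which means the board is against the rail. I back off and check.

```bash
python3 -m crank '{"dp":[[0.002,0,0],[0.006,0,0],[0.015,0,0],[0.04,0,0],[0.06,0,-0.04],[0.07,0,-0.1],[0.1,-0.05,-0.15],[0.12,-0.1,-0.17],[0.13,-0.16,-0.17],[0.13,-0.22,-0.17],[0.13,-0.28,-0.17],[0.13,-0.32,-0.17],[0.13,-0.32,-0.17]],"roll":[0,0,0,0,0,0,0,0,0,0,0,0,0]}'; python3 -c "
from h import *
board('a10')
c=env.read_camera('top')
cv2.imwrite('pics/t10.png',cv2.resize(c['color'][105:215,155:325],None,fx=4.5,fy=4.5,interpolation=2))
c=env.read_camera('scene')
for t in ('ware_board','clay_box','clay_bowl','bay','mug','bottle','paddle'):
  for x in env.tip_of('scene',t)[:1]: print(t,w2bay(x['point']),x['point'],x['confidence'])"
```

```text
time_s: 24.58
ee_pos: [0.3821, -0.2674, 0.1762]
orientation: [[-0.983, 0.185, 0.001], [0.185, 0.983, 0.001], [-0.001, 0.002, -1.0]]
force: [0.6, 1.1, -0.2]
gripper_width: 0.0872
gripper_force: 0.0
mask conf 0.92 size (303.6094665527344, 93.1196517944336) bay [-0.0494  0.0143] world 0.6264369506835937 0.07277635192871093 yaw -7.934964 rel bay 2.265035415700503
ware_board [0.627  0.0726 0.0008] bay [-0.0503  0.0139] 0.72
clay_box [0.6214 0.0218 0.0194] bay [-0.0468 -0.0371] 0.72
clay_bowl [0.625  0.0207 0.0213] bay [-0.043  -0.0375] 0.54
ware_board [-0.0431  0.0113] [0.6336, 0.0687, 0.0009] 0.84
clay_box [-0.0514  0.0701] [0.6358, 0.1281, 0.0176] 0.63
clay_bowl [-0.0469 -0.0375] [0.6212, 0.0214, 0.0168] 0.7
bay [-0.0035  0.0062] [0.6717, 0.0567, -0.0025] 0.89
bottle [-0.254   0.2678] [0.4714, 0.3586, 0.0019] 0.86
paddle [-0.3235  0.1406] [0.3805, 0.2457, 0.0012] 0.77
```

View pics/t10.png

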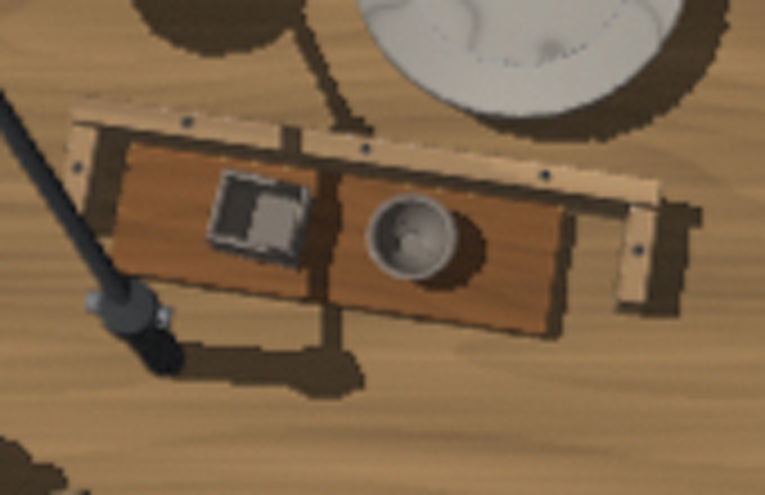

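The board lies in the bay with about 13 px of rail face showing evenly along it, and both pots are standing. I fit the edges to get exact numbers.

```bash
python3 -c "
from h import *
c=env.read_camera('top');g=cv2.GaussianBlur(c['color'],(3,3),0).astype(float).sum(2)
gr=np.gradient(g,axis=0)
def fit(name,a,b,z,sgn):
    P=[]
    a=np.array(a)/4.5+[155,105];b=np.array(b)/4.5+[155,105]
    for u in range(int(a[0])+2,int(b[0])-1):
        v=a[1]+(u-a[0])*(b[1]-a[1])/(b[0]-a[0]);r=np.arange(int(round(v))-3,int(round(v))+4)
        w=np.clip(sgn*gr[r,u],0,None);k=w.argmax();rr=r[max(0,k-1):k+2];ww=w[max(0,k-1):k+2]
        if ww.sum()>0:P.append([u,(rr*ww).sum()/ww.sum()])
    W=pix2plane(c,np.array(P),z)[:,:2]
    vx,vy,x0,y0=cv2.fitLine((W*1000).astype(np.float32),cv2.DIST_HUBER,0,.1,.01).ravel()
    if vy<0:vx,vy=-vx,-vy
    y=70.;print(name,'yaw',np.degrees(np.arctan2(-vx,vy)),'x at y=70mm',x0+(y-y0)*vx/vy,'n',len(P))
fit('rail back top',(80,100),(280,128),.055,1)
fit('rail front top',(140,134),(640,206),.055,-1)
fit('board far',(140,147),(555,205),.018,1)
fit('board near R',(340,306),(540,335),.018,-1)
fit('board near all',(180,281),(540,335),.018,-1)
"
```

```text
rail back top yaw -6.265869 x at y=70mm 691.956 n 42
rail front top yaw -8.089702 x at y=70mm 674.1612 n 108
board far yaw -8.27919 x at y=70mm 673.15015 n 86
board near R yaw -8.101258 x at y=70mm 586.45325 n 42
board near all yaw -8.175796 x at y=70mm 586.48553 n 77
```

```bash
python3 -c "
from station import env
print(env.sense()['force'],env.close_job())"
```

```text
the job is handed in; nothing more can be done
[-0.59552008  0.38633799  0.90930483] None
```

I handed the job in. By my last measurements, the ware board is in the bay, flat against the rail, parallel to within about 0.2° and 11–17 mm left of the middle. Both pots are still standing on it, and the robot is clear. `close_job` gave no verdict, so I don't know how it was judged.

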